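Clear the jammed mouth of the round-block feeder and shut it

ROBOT

A 6-joint arm with a two-finger parallel gripper is mounted at the origin on the work surface. World frame = base frame: x ahead of the robot, y to its left, z up, the work surface at z = 0. Lengths are in mm, angles in rad, forces in N, time in s.
With the tool pointing down it reaches from about 350 to 975 mm from the base axis. Payload 7.1 kg.
Tool frame: the origin (TCP) lies between the finger pads; the fingertips stand 19 mm ahead of it and the grasp point (between the pads) is the TCP; y points along the fingers, z is the direction in which the jaws open and shut, and the axes are right-handed (so a half turn about y gives the same grasp; the last joint's range is limited). The gripper opens to 88 mm and grips with 3 to 60 N. Pads are 20 mm wide; open, the fingers measure 115 mm over their backs; the gripper's body (75 mm by 178 mm) begins 61 mm behind the grasp point.
Start: joints at [1.201, 0.423, 1.63, -0, 1.089, -0.019], TCP at [214.749, 586.931, 208.275] pointing down, gripper open.
Joint ranges: [-3, 3], [-0.9, 2.11], [0.09, 2.58], [-1.31, 4.45], [0.11, 2.69], [-2.54, 2.54]. Speed limits (rad/s): [2.39, 2.39, 3.01, 3.14, 3.14, 3.14].

INTERFACE

Orientations are given as a rotation vector (axis times angle).
In Python, from workcell import ctrl gives the robot as it stands.
- The arm moves only by the tool servo_tool, never from a script. Its argument "moves" is text: rows parted by semicolons, each of 6 numbers parted by spaces: the shift along the world's x, y, z in m, then the turn, a rotation vector about the world's x, y, z in degrees. A call has 1 to 8 rows; each row is the pose to reach, as a shift and turn from the pose commanded when the call began; what a row does not reach only later rows make up. A row lasts 1/8 s, in which the tool goes at most 62.5 mm and 10.7 degrees, less where a joint would pass 70% of its speed; a pose out of reach is approached as far as the arm can. A call with a gripper value outside its range is refused whole. "hand" is the closure in counts, from 0 (fully open) to 255 (shut), set as the call begins (left out, the last holds). The fingers move at their own pace and stop on an object; the grip force is fixed at half the most. Time passes only in rows, so rows that repeat a pose let the fingers close. It gives the time, the measured TCP pose, the force and the opening at its end, in the units of the state.
- ctrl.get_obs(): the state, without advancing time (a new reading comes with each control period).
- ctrl.get_image(name): name is "scene" or "top" or "wrist"; returns a dict with "pixels" (480x640x3 uint8, red, green, blue), "depth" (480x640 float32, mm along the optical axis (not along the pixel's ray), 0 where there is no reading), "vertical_fov" (degrees; the focal length in pixels is half the picture's height over the tangent of half this angle, whatever the lens; pixels are square), "cx", "cy" (the principal point, pixels), "xyz" and "attitude" of the camera in the world; the wrist camera has in their place "T_tool_cam" (4x4, takes a point from camera to tool coordinates, whose origin is the TCP and whose axes are the tool frame's). Camera axes: x right, y up, looking along -z (the intrinsics and any distortion apply to the point x, -y, -z); pixel columns grow to the right and rows downward; lengths in mm; the calibration is good to about 2 mm. A picture is of the moment at which its call begins: read the wrist's pose just before it.
- ctrl.close_job(): hands the job in, once; it reports no verdict.
The state is a dict: "t": time; "qpos": joint angles; "qvel": joint speeds; "joint_torque": joint torques, N m; "ee_pos": TCP position; "orientation": TCP orientation; "ft_force": force on the tool from outside, world axes, zero at the start; "moment": the same for the moment, N m; "width": finger opening in mm.
Only numpy, scipy, OpenCV 4.12 (cv2) and the standard library are available. Lean on these libraries where they do the work, as an engineer would, in place of code of your own. Each camera call takes 0.05 s, during which the arm holds its last target.

TASK

A round wooden block is stuck in the mouth of the block feeder, so its shutter cannot close. Nudge that block back into the lane until the whole row behind it comes up solid on the sprung buffer, pressing firmly but gently (about 8 N, never as much as 14 N), then slide the shutter fully closed across the mouth. Leave the mug, the little house model and the cactus where they stand.

Things in the scene. Friction and masses are not known exactly. Their poses are not given: they have to be found in the camera images.
- feeder: fixed plywood block feeder: a straight level lane on a base 360 x 90 mm. Origin: on the table under the middle of the mouth, on the shutter's line. x points into the lane, y to the shutter's knob side, z up. Lane floor 10 mm above the table; it begins at x = -90 mm as an apron without walls. Walls from x = -30 to 270 mm: 8 mm thick, tops 44 mm above the table, lane 58 mm wide between them
- hood_edge (a point): middle of the near top edge of the white hood that covers the lane from feeder x = 105 mm on, 50 mm above the table; before it the lane is open on top. Under it are a third equal block and, out of sight, a sprung rubber buffer. How much free room the row has is not known and must be felt: it comes up solid with the centre of block_1 somewhere between x = 40 and 84 mm
- mouth (a point): middle of the mouth on the lane floor, on the shutter's line. Pushed in from here the blocks slide easily (together up to 2 N) until the row is solid; from there the buffer pushes back with about 2 N more per mm for 10 mm, then is rigid. When let go it eases the row back by those few mm
- block_1: the stuck block: an upright round of smooth lacquered wood, 52 mm across, 30 mm high, about 50 g, standing in the mouth across the shutter's line. Origin: centre of its underside. It cannot be gripped between the lane's walls, only pushed
- block_2: the next block in the lane, same size and shape, just behind block_1. Origin: centre of its underside
- shutter (a joint): the shutter, an upright aluminium plate 5 mm thick that slides along the feeder's y axis on its line x = 0: 0 m = fully open (off to the feeder's +y side), 0.066 m = fully closed across the mouth (moved towards -y). It runs with about 1.2 N of friction and stays where it is left
- shutter_knob (a point): centre of the top of the shutter's upright round knob: 16 mm across, 40 mm high (its foot is 46 mm above the table, its top 86 mm). On the feeder it is at y = +124 mm when open and +58 mm when closed, x = 0
- mug: white mug, 76 mm across, 85 mm high; to be left alone. Origin: centre of its underside
- house: small white house model on a plywood base 90 x 70 mm, 72 mm high; to be left alone. Origin: centre of its underside
- cactus: cactus in a terracotta pot 60 mm across, 96 mm high; to be left alone. Origin: centre of its underside
Not all that is in view belongs to the job. What is shaped like the block_2 but purple or turquoise is not meant.

How it is judged:
By the outcome, as a careful person would: the job done as asked, in the order asked, and still so for the second after the job is handed in, with the robot touching nothing.
It also fails if it takes over 72 s, if anything falls off the work surface, if the arm or the gripper's body presses on something with over 40 N, if the wrist force passes 120 N, or if a joint passes its speed limit or range.

## Working session

There is one attempt and no reset: what is moved stays moved. The work goes in short steps, Python scripts to look and compute and a tool call to move; the robot and the scene stay as the last step left them, time stands still between calls to the robot, and variables do not carry over. Pictures are saved under pics/ and viewed, and the job is handed in when it is done.

Besides the shell and the picture viewer there is one more tool, called after "Request:" as a command line: name --argument value ..., lists and objects as JSON in quotes. servo_tool: Moves the arm, as the interface text tells. Its arguments: {"type":"object","properties":{"moves":{"type":"string"},"hand":{"type":"number"}},"required":["moves"]}

```bash
mkdir -p pics; ls
python3 - <<'E'
from workcell import ctrl
import cv2,pickle
o=ctrl.get_obs()
print({k:o[k] for k in ("t","ee_pos","orientation","ft_force","width")})
d={}
for n in("scene","top","wrist"):
    im=ctrl.get_image(n); d[n]=im
    cv2.imwrite(f"pics/a_{n}.png",im["pixels"][:,:,::-1])
    print(n,{k:v for k,v in im.items() if k not in("pixels","depth")})
d["obs"]=o
pickle.dump(d,open("a.pkl","wb"))
E
```

```text
pics
{'t': 0.0, 'ee_pos': array([214.528466  , 586.42244505, 207.50406875]), 'orientation': array([-1.55469878,  0.27548462, -0.27503605]), 'ft_force': array([ 0.18073932, -0.74641967,  0.06804507]), 'width': 88.01317679690017}
scene {'vertical_fov': 47.09992711273034, 'cx': 313.2245830988141, 'cy': 252.39511070709793, 'xyz': array([1186.42335056,  584.87034381,  684.72986725]), 'attitude': array([0.4718965 , 1.05374862, 2.10534905])}
top {'vertical_fov': 44.18098445959478, 'cx': 313.6605403071248, 'cy': 236.30686329008546, 'xyz': array([ 351.71856809,   21.59373469, 1309.5262775 ]), 'attitude': array([ 0.11355953, -0.12729086, -1.56560083])}
wrist {'vertical_fov': 63.31462951700994, 'cx': 327.35325189119874, 'cy': 241.76706472837142, 'T_tool_cam': array([[ 1.80632885e-04, -9.54821539e-01, -2.97179736e-01,
        -8.30327603e+01],
       [ 2.39387834e-04,  2.97179774e-01, -9.54821515e-01,
        -1.75649219e+02],
       [ 9.99999955e-01,  1.01330951e-04,  2.82253100e-04,
        -8.91446274e-01],
       [ 0.00000000e+00,  0.00000000e+00,  0.00000000e+00,
         1.00000000e+00]])}
```

View pics/a_scene.png

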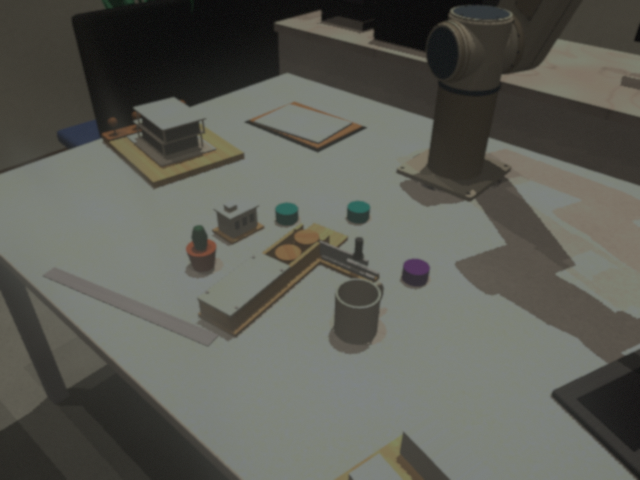

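View pics/a_top.png

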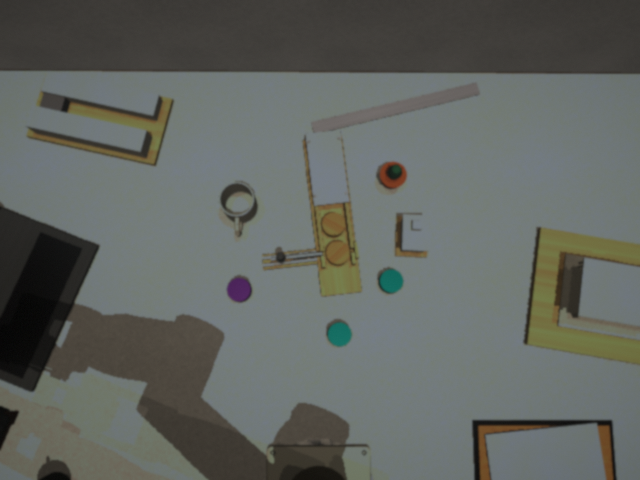

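View pics/a_wrist.png

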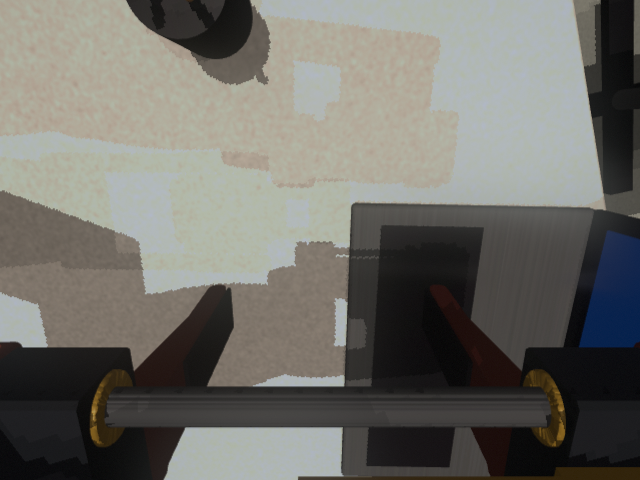

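The top view shows the lane running up and away from the robot. Block_1 is near px (336,252), block_2 near (333,224), the knob near (280,255), the mug (238,200), the house (412,233) and the cactus (393,175). Next I measure these.

```bash
cat > h.py <<'E'
import numpy as np,cv2,pickle
from scipy.spatial.transform import Rotation as R
def K(im):
    f=240/np.tan(np.radians(im["vertical_fov"]/2)); return f,im["cx"],im["cy"]
def campose(im,obs=None):
    if "xyz" in im: return R.from_rotvec(im["attitude"]).as_matrix(),np.array(im["xyz"])
    T=np.array(im["T_tool_cam"]); Rt=R.from_rotvec(obs["orientation"]).as_matrix()
    return Rt@T[:3,:3], Rt@T[:3,3]+obs["ee_pos"]
def onplane(im,u,v,z,obs=None):
    f,cx,cy=K(im); Rm,p=campose(im,obs)
    d=Rm@np.array([(u-cx)/f,-(v-cy)/f,-1.]); return p+d*(z-p[2])/d[2]
def depthpt(im,u,v,obs=None):
    f,cx,cy=K(im); Rm,p=campose(im,obs); D=float(im["depth"][int(round(v)),int(round(u))])
    return p+Rm@np.array([(u-cx)/f,-(v-cy)/f,-1.])*D
def proj(im,P,obs=None):
    f,cx,cy=K(im); Rm,p=campose(im,obs); c=Rm.T@(np.asarray(P,float)-p)
    return cx+f*c[0]/-c[2], cy+f*c[1]/c[2]
E
python3 - <<'E'
from h import *
d=pickle.load(open("a.pkl","rb"))
t=d["top"];s=d["scene"]
c=t["pixels"][110:310,190:450,::-1]
cv2.imwrite("pics/b_top.png",cv2.resize(cv2.convertScaleAbs(c,alpha=1.3),None,fx=3,fy=3,interpolation=cv2.INTER_CUBIC))
c=s["pixels"][180:350,180:450,::-1]
cv2.imwrite("pics/b_scene.png",cv2.resize(cv2.convertScaleAbs(c,alpha=1.3),None,fx=2.9,fy=2.9,interpolation=cv2.INTER_CUBIC))
for u,v in [(336,252),(333,224),(280,255),(340,285),(328,165),(238,200),(200,320),(450,330)]: print(u,v,depthpt(t,u,v).round(1))
E
```

```text
336 252 [513.6 -37.8  41. ]
333 224 [574.9 -31.5  42. ]
280 255 [501.6  81.1  84.2]
340 285 [444.9 -47.9   5.1]
328 165 [705.9 -20.8  46.9]
238 200 [636.  180.9   3.8]
200 320 [368.2 259.2  -1.9]
450 330 [ 347.2 -289.4   -2.5]
```

View pics/b_top.png

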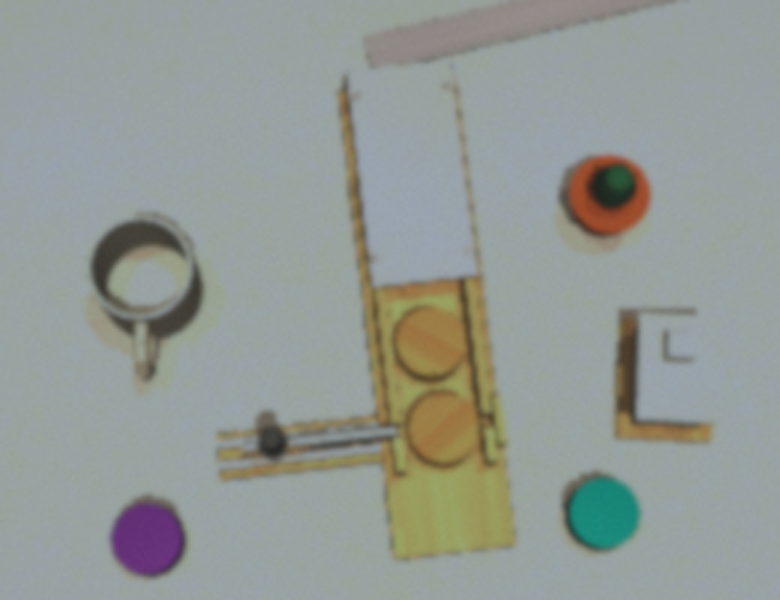

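View pics/b_scene.png

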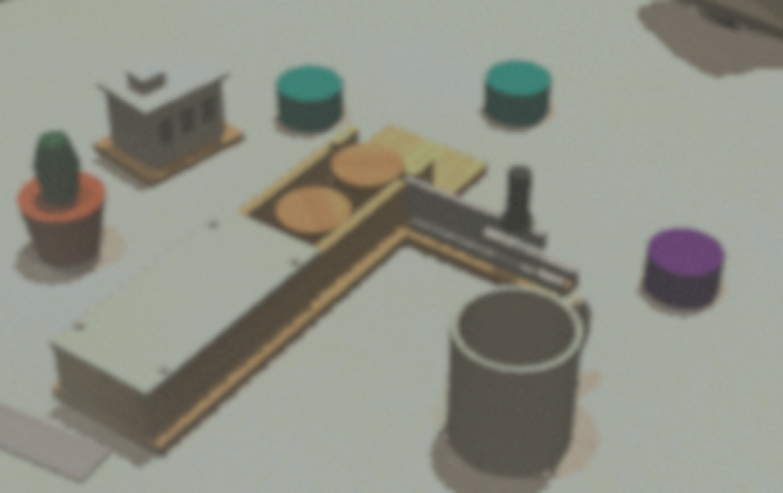

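Run:
```python
from h import *
d=pickle.load(open("a.pkl","rb"))
t=d["top"];s=d["scene"]
P=lambda x,y,z:onplane(t,190+x/3-1/3,110+y/3-1/3,z)
A=P(395,559,10);B=P(516,545,10)
H1=P(371,287,50);H2=P(481,274,50);E1=P(350,70,50);E2=P(456,62,50)
b1=P(441,428,40);b2=P(431,343,40);k=P(270,441,86)
for n,v in dict(A=A,B=B,H1=H1,H2=H2,E1=E1,E2=E2,b1=b1,b2=b2,k=k).items(): print(n,v.round(1))
print("apron w",np.linalg.norm(A-B),"hood w",np.linalg.norm(H1-H2),"b1b2",np.linalg.norm(b1-b2))
ax=((A+B)/2);hm=(H1+H2)/2;em=(E1+E2)/2
v=(hm-ax)[:2];print("len apron-hood (195)",np.linalg.norm(v),np.degrees(np.arctan2(v[1],v[0])))
v=(em-ax)[:2];print("apron-end(360)",np.linalg.norm(v),np.degrees(np.arctan2(v[1],v[0])))
# hsv mask blocks in both views
for n,im in(("top",t),("scene",s)):
    hsv=cv2.cvtColor(im["pixels"],cv2.COLOR_RGB2HSV)
    u,v=(337,253) if n=="top" else (307,237)
    print(n,hsv[v,u],hsv[285,340] if n=="top" else hsv[238,333])
    m=cv2.inRange(hsv,(8,90,60),(17,255,255))
    k_,l,st,c=cv2.connectedComponentsWithStats(m)
    for i in range(1,k_):
        if st[i,4]>60: print(st[i],c[i].round(1),onplane(im,*c[i],40).round(1))
```

```text
A [420.4  -6.6  10. ]
B [430.8 -95.1  10. ]
H1 [614.6  11.5  50. ]
H2 [624.4 -68.3  50. ]
E1 [778.   27.2  50. ]
E2 [784.4 -51.2  50. ]
b1 [513.  -39.2  40. ]
b2 [575.3 -32.3  40. ]
k [497.8  81.7  86. ]
apron w 89.11009234468256 hood w 80.40885357740316 b1b2 62.61772354624238
len apron-hood (195) 195.20388066676117 6.602531791092755
apron-end(360) 357.7315822340907 6.2402517592082445
top [ 17 151 120] [ 33 102 123]
[379 162  28  27 401] [391.5 176.1] [ 683.  -161.4   40. ]
[323 217  24  14  75] [332.9 223.1] [577.3 -31.2  40. ]
[478 425  72  55 787] [494.5 442.6] [ 117.5 -363.6   40. ]
[598 425  15  55 509] [606.1 449.4] [ 103.9 -594.2   40. ]
scene [ 15 116 125] [ 26  83 126]
[288 123  73  25 319] [331.  135.8] [ 116.6 -314.9   40. ]
[102 124  35  17 264] [119.4 132. ] [ 493.4 -761.3   40. ]
[294 231  25  14 259] [305.4 237.6] [518.  -38.5  40. ]
[187 240  29  17 257] [201.6 249.3] [ 685.3 -162.3   40. ]
[274 243  23  18 291] [285.3 252.2] [581.  -33.9  40. ]
```

```bash
cat >> h.py <<'E'
YAW=np.radians(6.5); ex=np.array([np.cos(YAW),np.sin(YAW),0]); ey=np.array([-np.sin(YAW),np.cos(YAW),0])
O=np.array([514.,-41.,0])
E
python3 - <<'E'
from h import *
d=pickle.load(open("a.pkl","rb"));o=d["obs"]
M=R.from_rotvec(o["orientation"]).as_matrix();print(M.round(3))
for s in(1,-1):
    z=s*ey;y=np.array([0,0,-1.]);x=np.cross(y,z)
    T=np.stack([x,y,z],1);print(s,np.degrees((R.from_matrix(T)*R.from_matrix(M).inv()).as_rotvec()).round(2),x)
g=O-50*ex; print("target",g, g-o["ee_pos"], "block1", (np.array([515,-39,0])-O)@ex)
E
```

```text
[[ 0.939 -0.001  0.344]
 [-0.344 -0.001  0.939]
 [-0.    -1.    -0.002]]
1 [ 9.00e-02 -1.00e-02  2.66e+01] [0.99357186 0.11320321 0.        ]
-1 [-2.000e-02 -1.200e-01 -1.534e+02] [-0.99357186 -0.11320321 -0.        ]
target [464.32140722 -46.66016069   0.        ] [ 249.79294122 -633.08260574 -207.50406875] block1 1.2199782832124009
```

Request:
servo_tool --moves "0.235 -0.635 0 0 0 26.6;0.235 -0.635 0 0 0 26.6;0.235 -0.635 0 0 0 26.6;0.235 -0.635 0 0 0 26.6;0.235 -0.635 0 0 0 26.6;0.235 -0.635 0 0 0 26.6;0.235 -0.635 0 0 0 26.6;0.235 -0.635 0 0 0 26.6" --hand 255

```text
t: 1.15
ee_pos: [388.7, 116.2, 208.5]
orientation: [-1.569, -0.09, 0.089]
ft_force: [-0.1, 0.8, -0.6]
width: 11.4
```

Request:
servo_tool --moves "0 0 0 0 0 0;0 0 0 0 0 0"

```text
t: 1.4
ee_pos: [388.2, 117.9, 208.2]
orientation: [-1.569, -0.088, 0.088]
ft_force: [-0.0, -0.1, -0.4]
width: 0.2
```

Request:
servo_tool --moves "0.061 -0.166 0 0 0 0;0.061 -0.166 0 0 0 0;0.061 -0.166 0 0 0 0;0.061 -0.166 -0.05 0 0 0;0.061 -0.166 -0.1 0 0 0;0.061 -0.166 -0.1 0 0 0;0.061 -0.166 -0.1 0 0 0"

```text
t: 2.28
ee_pos: [450.2, -46.9, 109.4]
orientation: [-1.569, -0.092, 0.09]
ft_force: [-0.7, 0.1, 0.4]
width: 0.6
```

Run:
```python
from h import *
from workcell import ctrl
o=ctrl.get_obs();w=ctrl.get_image("wrist")
print(o["t"],o["ee_pos"],o["ft_force"],o["width"],R.from_rotvec(o["orientation"]).as_matrix().round(3))
cv2.imwrite("pics/c_wrist.png",w["pixels"][:,:,::-1])
pickle.dump((o,w),open("c.pkl","wb"))
```

```text
2.275 [450.17172961 -46.85595265 109.35949201] [-0.69285616  0.13114757  0.41852146] 0.6091935176767588 [[ 0.993  0.001 -0.116]
 [ 0.116 -0.     0.993]
 [ 0.001 -1.    -0.   ]]
```

View pics/c_wrist.png

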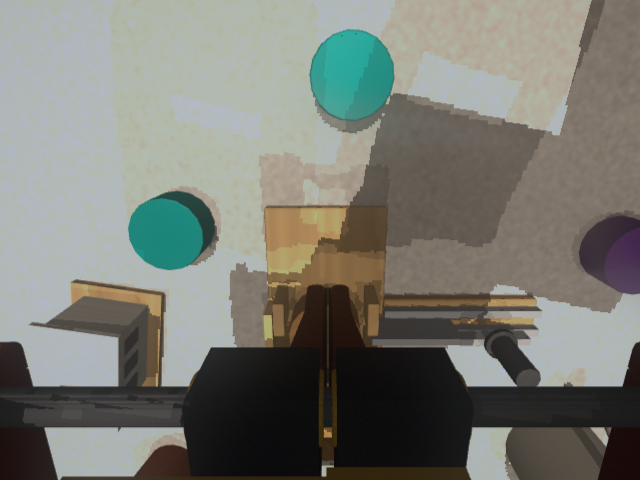

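The wrist view shows the apron's near edge from (265,206) to (386,206), with the closed fingers centred between the walls. The knob top is at (527,378).

Run:
```python
from h import *
o,w=pickle.load(open("c.pkl","rb"))
P=lambda u,v,z:onplane(w,u,v,z,o)
f=lambda p:((p-O)@ex,(p-O)@ey)
for n,a in dict(A=(265,206,10),B=(386,206,10),knob=(527,378,86),tipline=(327,290,91)).items():
    p=P(*a);print(n,p.round(1),np.round(f(p),1))
print("tcp in feeder",f(o["ee_pos"]))
```

```text
A [430.9 -94.7  10. ] [-88.6 -43.9]
B [420.9  -8.2  10. ] [-88.8  43.1]
knob [500.3  79.4  86. ] [  0.  121.1]
tipline [454.7 -46.9  91. ] [-59.6   0.9]
tcp in feeder (np.float64(-64.08088571571083), np.float64(1.4072555959676252))
```

Request:
servo_tool --moves "0 -0.001 -0.04 0 0 0;0 -0.001 -0.06 0 0 0;0 -0.001 -0.066 0 0 0;0 -0.001 -0.07 0 0 0;0 -0.001 -0.07 0 0 0;0 -0.001 -0.07 0 0 0"

```text
t: 3.08
ee_pos: [449.9, -49.0, 39.0]
orientation: [-1.569, -0.09, 0.088]
ft_force: [0.4, -0.3, -0.0]
width: 0.3
```

Request:
servo_tool --moves "0.005 0.0005 0 0 0 0;0.01 0.001 0 0 0 0;0.015 0.0015 0 0 0 0;0.015 0.0015 0 0 0 0;0.015 0.0015 0 0 0 0"

```text
t: 3.7
ee_pos: [464.1, -47.4, 38.2]
orientation: [-1.569, -0.089, 0.089]
ft_force: [-0.6, -0.6, 0.6]
width: 0.1
```

Request:
servo_tool --moves "0.003 0.0003 0 0 0 0;0.006 0.0007 0 0 0 0;0.009 0.001 0 0 0 0;0.012 0.0014 0 0 0 0;0.015 0.0017 0 0 0 0;0.017 0.0019 0 0 0 0;0.019 0.0022 0 0 0 0;0.02 0.0023 0 0 0 0"

```text
t: 4.7
ee_pos: [484.4, -45.2, 38.3]
orientation: [-1.569, -0.089, 0.089]
ft_force: [0.1, -0.4, -0.9]
width: 0.4
```

Run:
```python
from h import *
from workcell import ctrl
o=ctrl.get_obs()
w=ctrl.get_image("top");s=ctrl.get_image("scene")
print(o["t"],o["ee_pos"],o["ft_force"],o["ft_force"]@ex,(o["ee_pos"]-O)@ex,(o["ee_pos"]-O)@ey)
a=cv2.resize(w["pixels"][170:310,230:400,::-1],None,fx=2.8,fy=2.8,interpolation=cv2.INTER_CUBIC)
b=cv2.resize(s["pixels"][180:320,220:390,::-1],None,fx=2,fy=2.8,interpolation=cv2.INTER_CUBIC)
cv2.imwrite("pics/d.png",np.hstack([a,b[:,:320]]))
```

```text
4.7 [484.40306397 -45.18264202  38.27015543] [ 0.06443525 -0.44082367 -0.85148448] 0.01411839054900262 -29.880171172344777 -0.8052871133238185
```

View pics/d.png

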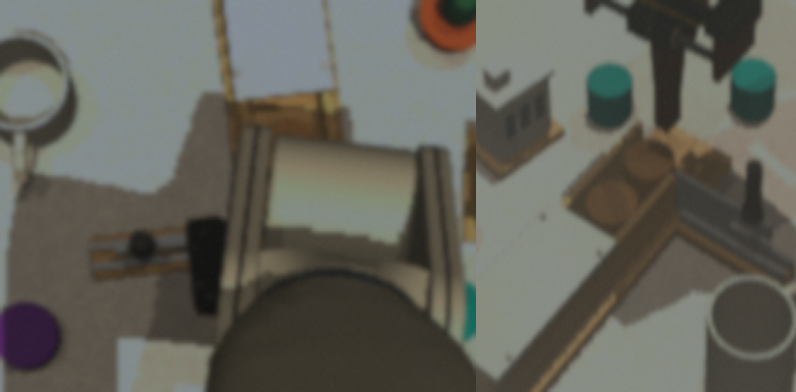

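The scene view shows the closed fingers at block_1's near side inside the mouth. I continue pushing.

Request:
servo_tool --moves "0.003 0.0003 0 0 0 0;0.006 0.0007 0 0 0 0;0.009 0.001 0 0 0 0;0.012 0.0014 0 0 0 0;0.015 0.0017 0 0 0 0;0.017 0.0019 0 0 0 0;0.019 0.0022 0 0 0 0;0.02 0.0023 0 0 0 0"

```text
t: 5.8
ee_pos: [504.4, -42.8, 38.3]
orientation: [-1.569, -0.089, 0.089]
ft_force: [-0.3, 0.4, -0.4]
width: 0.4
```

Request:
servo_tool --moves "0.002 0.0002 0 0 0 0;0.004 0.0005 0 0 0 0;0.006 0.0007 0 0 0 0;0.008 0.0009 0 0 0 0;0.008 0.0009 0 0 0 0"

```text
t: 6.42
ee_pos: [512.5, -42.0, 38.3]
orientation: [-1.569, -0.089, 0.089]
ft_force: [-0.3, -0.6, 0.4]
width: 0.2
```

```bash
cat > q.py <<'E'
from h import *
from workcell import ctrl
F=[]
for i in range(4):
    s=ctrl.get_image("scene");o=ctrl.get_obs();F.append(o["ft_force"])
print(o["t"],"tcp feeder",round((o["ee_pos"]-O)@ex,1),round((o["ee_pos"]-O)@ey,1),"z",round(o["ee_pos"][2],1),"Fx",[round(float(f@ex),2) for f in F],"mean",np.mean(F,0).round(2))
# block tops via mask
hsv=cv2.cvtColor(s["pixels"],cv2.COLOR_RGB2HSV)
import sys
if len(sys.argv)>1:
    b=cv2.resize(s["pixels"][190:300,240:400,::-1],None,fx=4.5,fy=4.5,interpolation=cv2.INTER_CUBIC);cv2.imwrite(sys.argv[1],b)
E
python3 q.py pics/e.png
```

```text
6.625 tcp feeder -1.9 -0.8 z 38.2 Fx [0.13, -0.51, -0.62, -0.1] mean [-0.21 -0.54  0.38]
```

View pics/e.png

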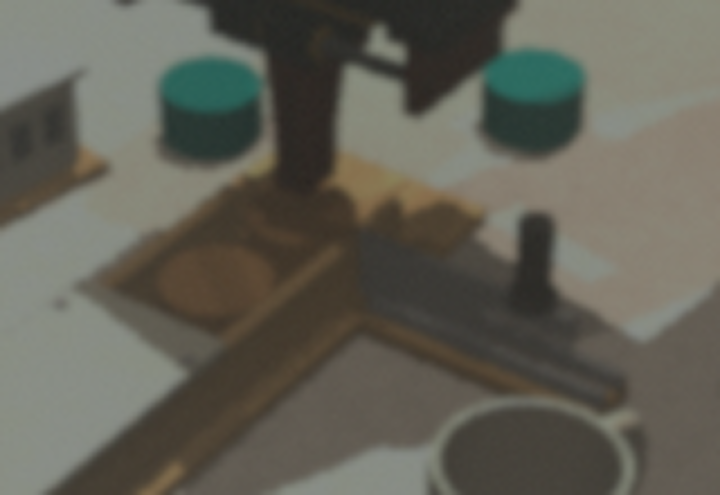

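Run:
```python
from h import *
from workcell import ctrl
s=ctrl.get_image("scene");o=ctrl.get_obs()
b=cv2.resize(s["pixels"][190:300,240:400,::-1],None,fx=4.5,fy=4.5,interpolation=cv2.INTER_CUBIC)
b=cv2.convertScaleAbs(b,alpha=2)
def draw(x,col,z=40):
    pts=[]
    for a in np.linspace(0,2*np.pi,40):
        u,v=proj(s,O+(x+26*np.cos(a))*ex+26*np.sin(a)*ey+[0,0,z]);pts.append([(u-240)*4.5,(v-190)*4.5])
    cv2.polylines(b,[np.int32(pts)],True,col,1)
draw(34,(0,255,0));draw(62,(255,0,0));
cv2.imwrite("pics/f.png",b)
```

```text
(no output)
```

View pics/f.png

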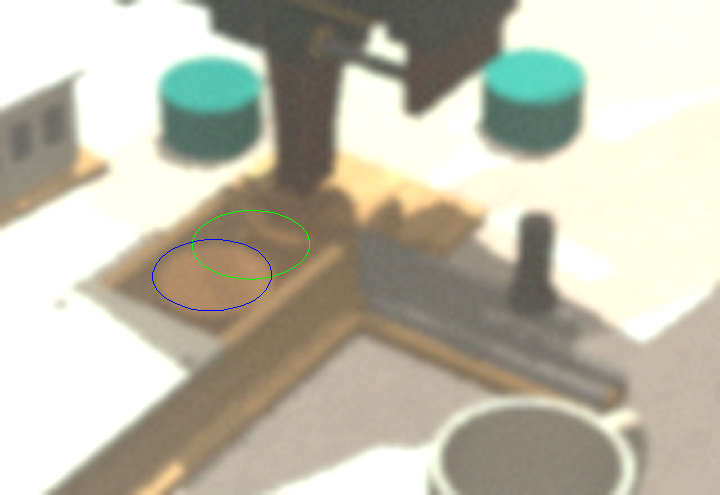

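Run:
```python
from h import *
from workcell import ctrl
s=ctrl.get_image("scene");w=ctrl.get_image("wrist");o=ctrl.get_obs()
for x,z in((-2,19),(8,19),(8,40)):
    u,v=proj(s,O+x*ex+[0,0,z]);print(x,z,u,v,((u-240)*4.5,(v-190)*4.5))
for c in[(215,285),(215,255),(215,310),(250,245),(290,212),(280,240),(270,225),(320,205),(250,205),(305,180),(305,160)]:
    u,v=240+c[0]/4.5,190+c[1]/4.5
    p=depthpt(s,u,v);print(c,"feeder",round((p-O)@ex,1),round((p-O)@ey,1),"z",round(p[2],1))
cv2.imwrite("pics/g.png",cv2.convertScaleAbs(w["pixels"][:,:,::-1],alpha=1.5))
```

```text
-2 19 306.46257175159633 244.21314249763702 (np.float64(299.0815728821835), np.float64(243.9591412393666))
8 19 303.58114857230936 246.52840109637842 (np.float64(286.1151685753921), np.float64(254.37780493370286))
8 40 303.50856287694336 238.16219493712296 (np.float64(285.78853294624514), np.float64(216.72987721705334))
(215, 285) feeder 67.4 5.7 z 40.2
(215, 255) feeder 48.5 -9.0 z 38.8
(215, 310) feeder 84.7 19.2 z 43.3
(250, 245) feeder 24.0 -8.3 z 30.1
(290, 212) feeder 4.2 -0.4 z 40.3
(280, 240) feeder 22.0 7.1 z 38.3
(270, 225) feeder 14.8 -3.8 z 37.8
(320, 205) feeder -7.5 7.8 z 40.9
(250, 205) feeder 13.0 -16.4 z 42.6
(305, 180) feeder 7.2 10.2 z 63.7
(305, 160) feeder 4.9 8.6 z 72.5
```

View pics/g.png

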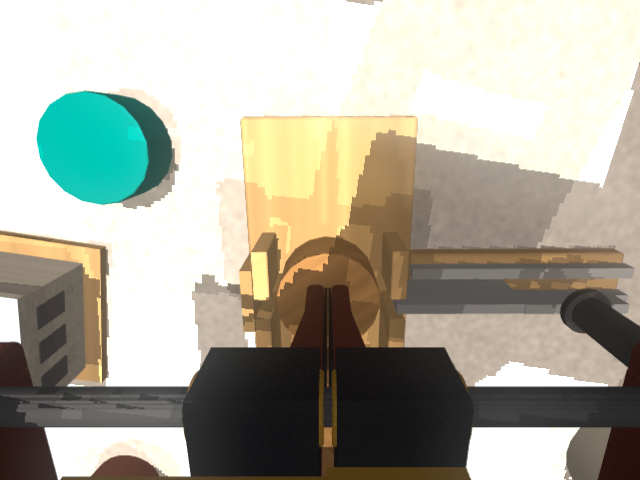

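The fingers are passing over block_1, which still stands in the mouth in the wrist view at (328,290). So the tips are higher than I assumed. I check the tip height from depth.

Run:
```python
from h import *
from workcell import ctrl
w=ctrl.get_image("wrist");o=ctrl.get_obs()
print(o["t"],o["ee_pos"],o["ft_force"],o["width"],o["qpos"].round(3))
for u,v in[(316,288),(316,295),(316,320),(342,288),(342,300),(316,340),(300,270),(328,262),(300,290),(360,290),(340,180),(150,60),(265,255)]:
    p=depthpt(w,u,v,o);T=R.from_rotvec(o["orientation"]).as_matrix().T@(p-o["ee_pos"])
    print((u,v),"feeder",round((p-O)@ex,1),round((p-O)@ey,1),"z",round(p[2],1),"tool",T.round(1))
```

```text
6.825 [512.25203683 -42.00374408  38.29550922] [ 0.11829219  0.0338188  -0.09554999] 0.6067692356437522 [-0.105  0.533  1.968 -0.     0.641 -1.789]
(316, 288) feeder -15.0 -6.1 z 56.8 tool [-13.2 -18.5  -5.3]
(316, 295) feeder -14.8 -6.0 z 63.6 tool [-13.  -25.3  -5.2]
(316, 320) feeder -14.7 -5.4 z 85.0 tool [-12.9 -46.7  -4.6]
(342, 288) feeder -15.0 5.3 z 56.9 tool [-13.2 -18.6   6.1]
(342, 300) feeder -14.9 4.9 z 68.5 tool [-13.1 -30.3   5.7]
(316, 340) feeder -14.7 -5.0 z 98.8 tool [-12.9 -60.5  -4.2]
(300, 270) feeder -16.6 -14.3 z 39.4 tool [-14.8  -1.1 -13.5]
(328, 262) feeder -20.7 -0.9 z 39.3 tool [-18.8  -1.   -0.1]
(300, 290) feeder -5.7 -14.6 z 38.4 tool [ -3.9  -0.1 -13.8]
(360, 290) feeder -5.8 14.9 z 38.6 tool [-4.  -0.3 15.7]
(340, 180) feeder -55.3 5.5 z 8.2 tool [-53.4  30.1   6.3]
(150, 60) feeder -114.3 -90.4 z -0.1 tool [-112.5   38.4  -89.6]
(265, 255) feeder -25.3 -30.3 z 42.2 tool [-23.4  -3.9 -29.5]
```

Run:
```python
from h import *
from workcell import ctrl
d=pickle.load(open("a.pkl","rb"))
def show(w,o,pts):
  for u,v in pts:
    p=depthpt(w,u,v,o);T=R.from_rotvec(o["orientation"]).as_matrix().T@(p-o["ee_pos"])
    print((u,v),p.round(1),"tool",T.round(1))
show(d["wrist"],d["obs"],[(218,295),(225,290),(438,290),(445,295),(200,340),(60,370),(250,407),(300,475)])
print()
o,w=pickle.load(open("c.pkl","rb"))
show(w,o,[(316,290),(316,300),(250,360),(250,430),(100,407),(20,360),(30,430),(330,476),(620,440)])
s=d["scene"]
```

```text
(218, 295) [186.5 546.4 232.6] tool [-12.5 -25.  -47.2]
(225, 290) [188.3 546.4 223.8] tool [-10.9 -16.3 -46.6]
(438, 290) [219.  635.2 227.4] tool [-12.5 -19.9  47.3]
(445, 295) [219.9 636.7 231.9] tool [-12.3 -24.5  49. ]
(200, 340) [189.3 547.7 264.4] tool [-10.4 -56.9 -45.1]
(60, 370) [162.9 547.  315.9] tool [ -34.9 -108.3  -54.9]
(250, 407) [183.  580.4 317.7] tool [ -27.5 -110.2  -16.6]
(300, 475) [5.266e+02 4.339e+02 3.000e-01] tool [345.5 207.3 -35.7]

(316, 290) [438.2 -53.6 128.8] tool [-12.6 -19.5  -5.3]
(316, 300) [438.2 -53.3 138.7] tool [-12.6 -29.4  -5. ]
(250, 360) [417.5 -67.5 213.4] tool [ -34.7 -104.1  -16.8]
(250, 430) [422.9 -64.6 227. ] tool [ -29.1 -117.7  -14.5]
(100, 407) [426.9 -95.6 220.6] tool [ -28.7 -111.2  -45.8]
(20, 360) [ 429.8 -123.2  204.9] tool [-28.9 -95.5 -73.5]
(30, 430) [ 448.  -121.1  207.3] tool [-10.7 -98.  -73.5]
(330, 476) [429.6 -49.1 229.1] tool [ -20.6 -119.8    0.2]
(620, 440) [433.9  23.7 207.7] tool [ -7.9 -98.3  72. ]
```

The reported TCP lies about 37 mm beyond the real grasp point: the tips measure at tool y ≈ -17.5 and the gripper body at -97, where +19 and -61 are stated. So tip height is about ee z + 17.5. Block_1 has not been touched. I back off and go lower.

Request:
servo_tool --moves "-0.02 -0.0023 0 0 0 0;-0.04 -0.0045 0 0 0 0;-0.055 -0.0062 0 0 0 0;-0.055 -0.0062 0 0 0 0;-0.055 -0.0062 -0.01 0 0 0;-0.055 -0.0062 -0.02 0 0 0;-0.055 -0.0062 -0.03 0 0 0;-0.055 -0.0062 -0.03 0 0 0"

```text
t: 7.82
ee_pos: [456.6, -48.0, 7.1]
orientation: [-1.569, -0.088, 0.091]
ft_force: [-0.4, 0.4, 0.7]
width: 0.1
```

Run:
```python
from h import *
from workcell import ctrl
w=ctrl.get_image("wrist");o=ctrl.get_obs()
print(o["t"],o["ee_pos"],o["ft_force"],(o["ee_pos"]-O)@ex,(o["ee_pos"]-O)@ey)
cv2.imwrite("pics/i.png",cv2.convertScaleAbs(w["pixels"][:,:,::-1],alpha=1.3))
for u,v in[(316,287),(316,291),(342,288)]:
    p=depthpt(w,u,v,o);print((u,v),"feeder",round((p-O)@ex,1),round((p-O)@ey,1),"z",round(p[2],1))
s=ctrl.get_image("scene")
cv2.imwrite("pics/i2.png",cv2.resize(cv2.convertScaleAbs(s["pixels"][180:300,230:400,::-1],alpha=1.6),None,fx=4,fy=4,interpolation=cv2.INTER_CUBIC))
```

```text
7.875 [456.9139032  -48.10355737   7.60349238] [-0.50790992  0.51522644  0.26434188] -57.52328464950851 -0.595565058270791
(316, 287) feeder -70.5 -6.0 z 24.6
(316, 291) feeder -70.0 -5.9 z 27.8
(342, 288) feeder -70.3 5.5 z 25.2
```

View pics/i.png

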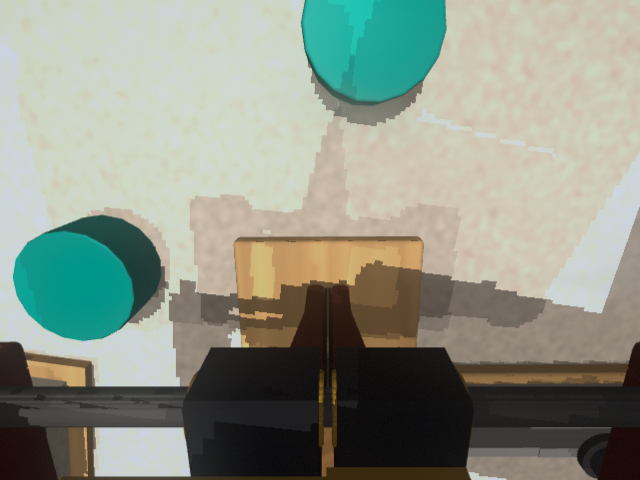

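View pics/i2.png

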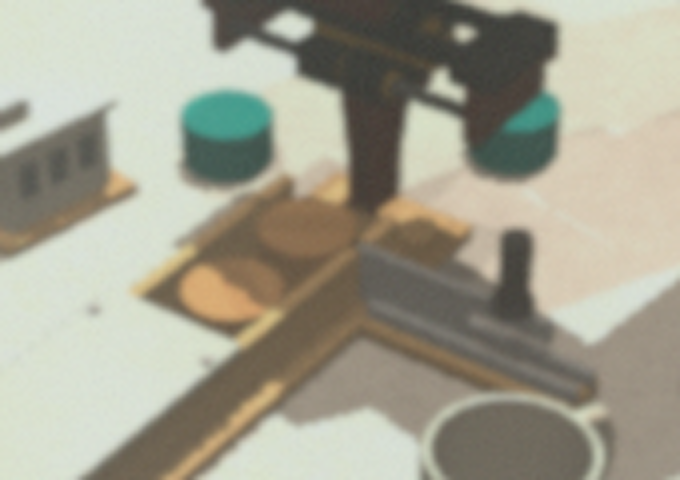

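Both blocks are still in place, with block_1 in the mouth at (308,225) in the crop, and the tips now stand in front of it at z ≈ 24.

Request:
servo_tool --moves "0.002 0.0002 -0.003 0 0 0;0.005 0.0006 -0.004 0 0 0;0.008 0.0009 -0.004 0 0 0;0.011 0.0012 -0.004 0 0 0;0.014 0.0016 -0.004 0 0 0;0.017 0.0019 -0.004 0 0 0;0.02 0.0023 -0.004 0 0 0;0.023 0.0026 -0.004 0 0 0"

```text
t: 8.93
ee_pos: [480.4, -45.5, 4.3]
orientation: [-1.569, -0.089, 0.089]
ft_force: [-0.0, -0.7, -0.5]
width: 0.7
```

Request:
servo_tool --moves "0.002 0.0002 0 0 0 0;0.004 0.0005 0 0 0 0;0.006 0.0007 0 0 0 0;0.008 0.0009 0 0 0 0;0.01 0.0011 0 0 0 0;0.012 0.0014 0 0 0 0;0.012 0.0014 0 0 0 0"

```text
t: 9.8
ee_pos: [492.6, -44.2, 4.3]
orientation: [-1.569, -0.089, 0.089]
ft_force: [0.6, 0.0, -0.4]
width: 0.4
```

```bash
python3 q.py pics/j.png
```

```text
10.0 tcp feeder -22.0 -0.7 z 4.3 Fx [0.57, -0.25, -0.25, -0.36] mean [-0.1   0.23  0.12]
```

View pics/j.png

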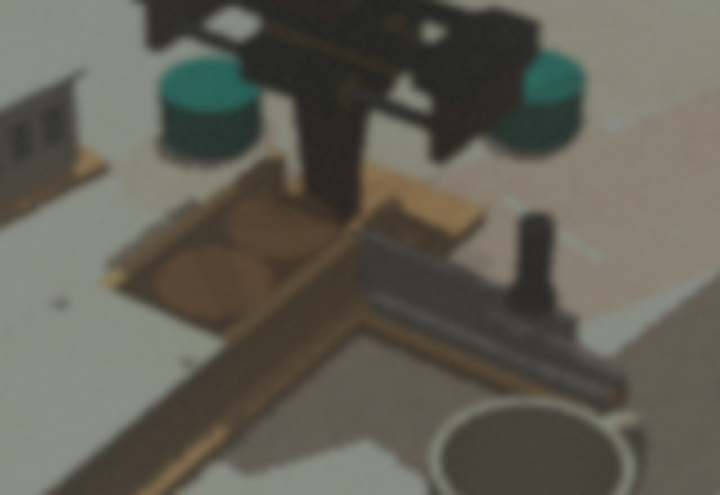

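Block_1 at (285,225) now touches block_2 at (213,283).

Request:
servo_tool --moves "0.002 0.0002 0 0 0 0;0.004 0.0005 0 0 0 0;0.007 0.0008 0 0 0 0;0.01 0.0011 0 0 0 0;0.013 0.0015 0 0 0 0;0.016 0.0018 0 0 0 0;0.018 0.002 0 0 0 0;0.018 0.002 0 0 0 0"

```text
t: 11.0
ee_pos: [510.5, -42.2, 4.3]
orientation: [-1.569, -0.089, 0.089]
ft_force: [0.6, 0.8, 0.0]
width: 0.6
```

```bash
python3 q.py pics/k.png
```

```text
11.2 tcp feeder -3.9 -0.7 z 4.3 Fx [-0.45, 0.83, 0.95, -0.18] mean [ 0.33 -0.35 -0.36]
```

View pics/k.png

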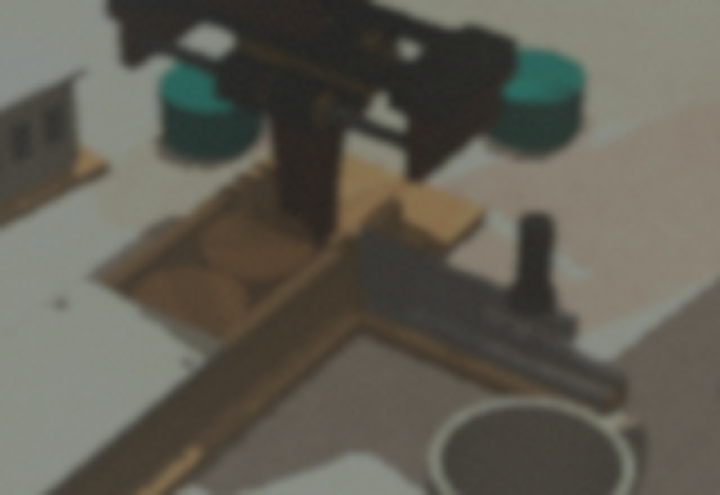

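Request:
servo_tool --moves "0.001 0.0001 0 0 0 0;0.002 0.0002 0 0 0 0;0.003 0.0003 0 0 0 0;0.003 0.0003 0 0 0 0"

```text
t: 11.7
ee_pos: [513.4, -41.9, 4.3]
orientation: [-1.569, -0.089, 0.089]
ft_force: [0.4, -0.4, 0.0]
width: 0.7
```

Request:
servo_tool --moves "0.001 0.0001 0 0 0 0;0.002 0.0002 0 0 0 0;0.003 0.0003 0 0 0 0;0.003 0.0003 0 0 0 0"

```text
t: 12.2
ee_pos: [516.5, -41.6, 4.3]
orientation: [-1.569, -0.089, 0.089]
ft_force: [0.5, -0.1, -0.2]
width: 0.1
```

Request:
servo_tool --moves "0.001 0.0001 0 0 0 0;0.002 0.0002 0 0 0 0;0.003 0.0003 0 0 0 0;0.003 0.0003 0 0 0 0"

```text
t: 12.7
ee_pos: [519.5, -41.3, 4.3]
orientation: [-1.569, -0.089, 0.089]
ft_force: [-0.0, -0.0, -0.3]
width: 0.3
```

Request:
servo_tool --moves "0.001 0.0001 0 0 0 0;0.002 0.0002 0 0 0 0;0.003 0.0003 0 0 0 0;0.003 0.0003 0 0 0 0"

```text
t: 13.2
ee_pos: [522.5, -41.0, 4.3]
orientation: [-1.569, -0.089, 0.089]
ft_force: [-0.6, 0.4, 0.1]
width: 0.5
```

Request:
servo_tool --moves "0.001 0.0001 0 0 0 0;0.002 0.0002 0 0 0 0;0.003 0.0003 0 0 0 0;0.003 0.0003 0 0 0 0"

```text
t: 13.7
ee_pos: [525.5, -40.7, 4.3]
orientation: [-1.569, -0.089, 0.089]
ft_force: [-0.0, 0.1, 0.5]
width: 0.2
```

Request:
servo_tool --moves "0.001 0.0001 0 0 0 0;0.002 0.0003 0 0 0 0;0.003 0.0004 0 0 0 0;0.003 0.0004 0 0 0 0"

```text
t: 14.2
ee_pos: [528.5, -40.3, 4.3]
orientation: [-1.569, -0.089, 0.089]
ft_force: [0.7, -0.4, 0.6]
width: 0.6
```

```bash
python3 q.py pics/l.png
```

```text
14.4 tcp feeder 14.4 -0.9 z 4.3 Fx [-1.19, -0.22, 0.08, 0.46] mean [-0.2  -0.15 -0.02]
```

View pics/l.png

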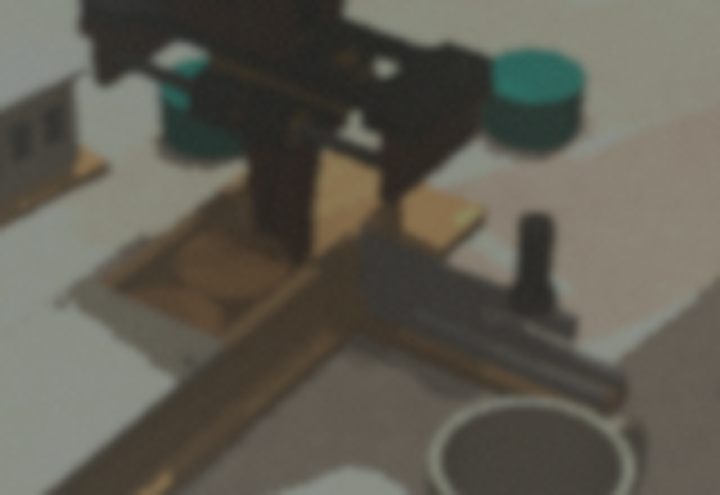

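Block_1 is at about (232,265) and moving with the fingers, while block_2 is going under the hood. No resistance yet.

Request:
servo_tool --moves "0.001 0.0001 0 0 0 0;0.002 0.0003 0 0 0 0;0.003 0.0004 0 0 0 0;0.003 0.0004 0 0 0 0"

```text
t: 14.9
ee_pos: [531.5, -39.9, 4.3]
orientation: [-1.569, -0.089, 0.089]
ft_force: [-0.1, 0.1, 0.2]
width: 0.5
```

Request:
servo_tool --moves "0.001 0.0001 0 0 0 0;0.002 0.0003 0 0 0 0;0.003 0.0004 0 0 0 0;0.003 0.0004 0 0 0 0"

```text
t: 15.4
ee_pos: [534.5, -39.5, 4.3]
orientation: [-1.569, -0.089, 0.089]
ft_force: [-0.7, -0.5, 0.3]
width: 0.6
```

Request:
servo_tool --moves "0.001 0.0001 0 0 0 0;0.002 0.0002 0 0 0 0;0.003 0.0003 0 0 0 0;0.003 0.0003 0 0 0 0"

```text
t: 15.9
ee_pos: [537.5, -39.2, 4.3]
orientation: [-1.569, -0.089, 0.089]
ft_force: [0.9, 0.3, 0.3]
width: 0.2
```

Request:
servo_tool --moves "0.001 0.0001 0 0 0 0;0.002 0.0002 0 0 0 0;0.003 0.0003 0 0 0 0;0.003 0.0003 0 0 0 0"

```text
t: 16.4
ee_pos: [540.5, -38.9, 4.3]
orientation: [-1.569, -0.089, 0.089]
ft_force: [-0.2, 0.4, 0.4]
width: 0.4
```

Request:
servo_tool --moves "0.001 0.0001 0 0 0 0;0.002 0.0002 0 0 0 0;0.003 0.0003 0 0 0 0;0.003 0.0003 0 0 0 0"

```text
t: 16.9
ee_pos: [543.5, -38.6, 4.3]
orientation: [-1.569, -0.089, 0.089]
ft_force: [-0.4, 0.2, 0.4]
width: -0.1
```

Request:
servo_tool --moves "0.001 0.0001 0 0 0 0;0.002 0.0002 0 0 0 0;0.003 0.0003 0 0 0 0;0.003 0.0003 0 0 0 0"

```text
t: 17.4
ee_pos: [546.5, -38.3, 4.3]
orientation: [-1.569, -0.089, 0.089]
ft_force: [0.2, -0.3, 0.2]
width: 0.4
```

```bash
python3 q.py pics/m.png
python3 - <<'E'
from workcell import ctrl
o=ctrl.get_obs();print(o["joint_torque"].round(2),o["moment"].round(2))
E
```

```text
17.6 tcp feeder 32.5 -1.0 z 4.3 Fx [-0.08, 0.01, -1.29, 0.78] mean [-0.1  -0.39 -0.26]
[ 0.000e+00 -5.368e+01 -1.508e+01 -2.000e-02  7.000e-02 -0.000e+00] [ 0.06 -0.    0.05]
```

View pics/m.png

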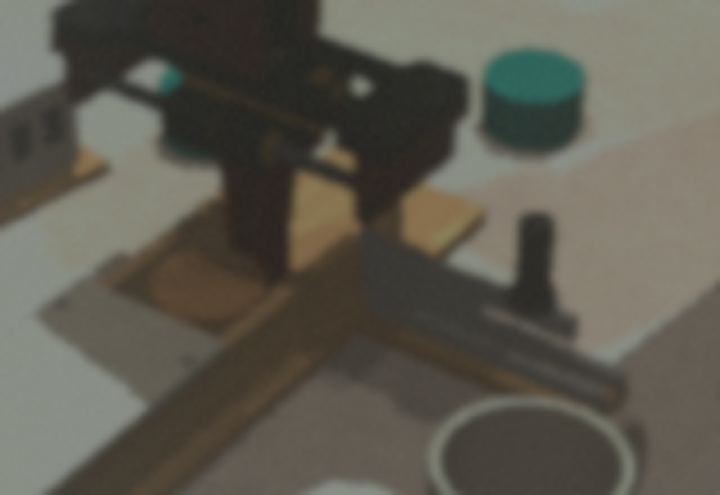

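Block_1 is now at about (205,287), roughly x ≈ 65. The row is still free.

Request:
servo_tool --moves "0.001 0.0001 0 0 0 0;0.002 0.0003 0 0 0 0;0.003 0.0005 0 0 0 0;0.003 0.0005 0 0 0 0"

```text
t: 18.1
ee_pos: [549.5, -37.8, 4.3]
orientation: [-1.569, -0.089, 0.089]
ft_force: [-0.6, -0.4, -0.3]
width: 0.4
```

Request:
servo_tool --moves "0.001 0.0001 0 0 0 0;0.002 0.0003 0 0 0 0;0.003 0.0004 0 0 0 0;0.003 0.0004 0 0 0 0"

```text
t: 18.6
ee_pos: [552.5, -37.4, 4.3]
orientation: [-1.569, -0.089, 0.089]
ft_force: [-0.5, -0.8, -0.2]
width: 0.1
```

Request:
servo_tool --moves "0.001 0.0001 0 0 0 0;0.002 0.0003 0 0 0 0;0.003 0.0004 0 0 0 0;0.003 0.0004 0 0 0 0"

```text
t: 19.1
ee_pos: [555.5, -37.0, 4.3]
orientation: [-1.569, -0.089, 0.089]
ft_force: [-0.8, -0.2, -0.2]
width: 0.6
```

Request:
servo_tool --moves "0.001 0.0001 0 0 0 0;0.002 0.0003 0 0 0 0;0.002 0.0003 0 0 0 0;0.002 0.0003 0 0 0 0"

```text
t: 19.6
ee_pos: [557.4, -36.7, 4.3]
orientation: [-1.569, -0.089, 0.089]
ft_force: [-0.2, 0.1, 0.5]
width: 0.3
```

Request:
servo_tool --moves "0.001 0.0001 0 0 0 0;0.002 0.0003 0 0 0 0;0.002 0.0003 0 0 0 0;0.002 0.0003 0 0 0 0"

```text
t: 20.1
ee_pos: [559.4, -36.4, 4.3]
orientation: [-1.569, -0.089, 0.089]
ft_force: [-1.0, 0.4, 0.5]
width: 0.4
```

```bash
python3 q.py pics/n.png
```

```text
20.3 tcp feeder 45.6 -0.6 z 4.3 Fx [-0.52, 0.22, -0.56, 0.36] mean [-0.09 -0.29 -0.18]
```

View pics/n.png

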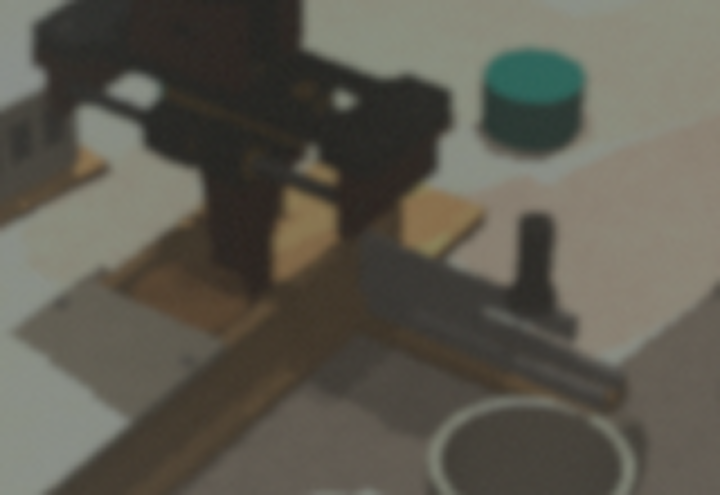

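Block_1 is partly under the hood edge, with its centre near x ≈ 78. Still no resistance.

Request:
servo_tool --moves "0.001 0.0001 0 0 0 0;0.002 0.0002 0 0 0 0;0.002 0.0002 0 0 0 0;0.002 0.0002 0 0 0 0"

```text
t: 20.8
ee_pos: [560.8, -36.2, 4.2]
orientation: [-1.569, -0.088, 0.09]
ft_force: [-2.1, -0.0, 1.5]
width: 0.3
```

Resistance begins. I go on in 1 mm steps.

Request:
servo_tool --moves "0.0005 0.0001 0 0 0 0;0.001 0.0001 0 0 0 0;0.001 0.0001 0 0 0 0;0.001 0.0001 0 0 0 0"

```text
t: 21.3
ee_pos: [561.9, -36.1, 4.2]
orientation: [-1.569, -0.089, 0.09]
ft_force: [-4.0, -0.2, 2.2]
width: 0.6
```

```bash
python3 q.py
```

```text
21.5 tcp feeder 48.3 -0.5 z 4.2 Fx [-4.67, -5.1, -5.18, -5.14] mean [-5.01 -0.41  1.38]
```

Request:
servo_tool --moves "0.0005 0.0001 0 0 0 0;0.001 0.0001 0 0 0 0;0.001 0.0001 0 0 0 0;0.001 0.0001 0 0 0 0"

```text
t: 22.0
ee_pos: [562.7, -36.0, 4.2]
orientation: [-1.569, -0.088, 0.09]
ft_force: [-6.7, -2.0, 2.4]
width: 0.6
```

```bash
python3 q.py
```

```text
22.2 tcp feeder 49.0 -0.5 z 4.2 Fx [-5.96, -6.28, -5.61, -6.33] mean [-6.05 -0.25  2.87]
```

Request:
servo_tool --moves "0.0005 0.0001 0 0 0 0;0.001 0.0001 0 0 0 0;0.001 0.0001 0 0 0 0;0.001 0.0001 0 0 0 0"

```text
t: 22.7
ee_pos: [563.2, -35.9, 4.2]
orientation: [-1.569, -0.088, 0.091]
ft_force: [-7.7, -1.6, 4.0]
width: 0.2
```

```bash
python3 q.py
```

```text
22.9 tcp feeder 49.5 -0.5 z 4.1 Fx [-8.59, -7.63, -7.3, -6.73] mean [-7.48 -1.16  3.78]
```

Request:
servo_tool --moves "0.0002 0 0 0 0 0;0.0004 0 0 0 0 0;0.0004 0 0 0 0 0;0.0004 0 0 0 0 0"

```text
t: 23.4
ee_pos: [563.3, -35.9, 4.1]
orientation: [-1.569, -0.087, 0.091]
ft_force: [-8.4, -0.8, 4.3]
width: 0.1
```

```bash
python3 q.py pics/o.png
```

```text
23.6 tcp feeder 49.6 -0.5 z 4.1 Fx [-8.64, -8.48, -7.56, -8.01] mean [-8.16 -0.6   4.67]
```

View pics/o.png

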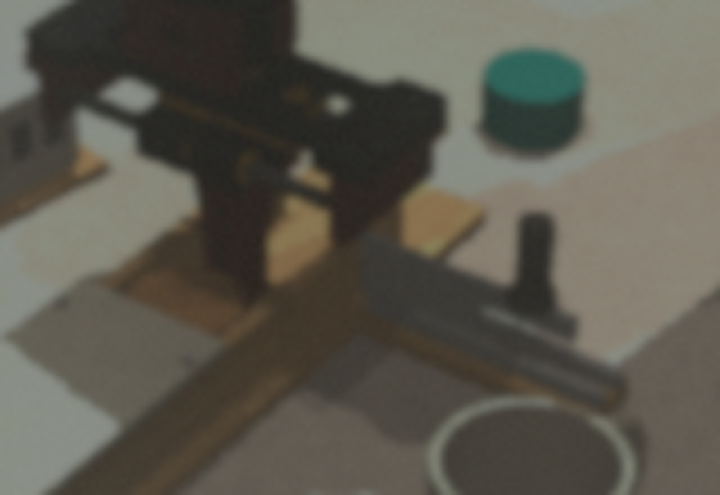

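The row came up solid at TCP x ≈ 46.5, which puts block_1's centre near 80. I am pressing at about 8.2 N, and the force rises at roughly 2 N/mm as the buffer should. Now I back off gently and lift.

Request:
servo_tool --moves "-0.001 -0.0001 0 0 0 0;-0.002 -0.0002 0 0 0 0;-0.004 -0.0005 0 0 0 0;-0.006 -0.0007 0 0 0 0;-0.009 -0.001 0 0 0 0;-0.014 -0.0016 0 0 0 0;-0.02 -0.0023 0 0 0 0;-0.02 -0.0023 0 0 0 0"

```text
t: 24.6
ee_pos: [544.0, -38.2, 4.2]
orientation: [-1.569, -0.089, 0.089]
ft_force: [0.5, 0.2, -0.2]
width: 0.1
```

Request:
servo_tool --moves "0 0 0.03 0 0 0;0 0 0.07 0 0 0;0 0 0.11 0 0 0;-0.05 0 0.12 0 0 0;-0.1 0 0.12 0 0 0;-0.1 0 0.12 0 0 0;-0.1 0 0.12 0 0 0"

```text
t: 25.48
ee_pos: [445.9, -38.3, 124.8]
orientation: [-1.569, -0.091, 0.087]
ft_force: [0.6, -0.5, 0.3]
width: 0.3
```

Run:
```python
from h import *
from workcell import ctrl
w=ctrl.get_image("wrist");o=ctrl.get_obs();t=ctrl.get_image("top");s=ctrl.get_image("scene")
print(o["t"],o["ee_pos"],o["ft_force"],(o["ee_pos"]-O)@ex,(o["ee_pos"]-O)@ey)
a=cv2.resize(cv2.convertScaleAbs(t["pixels"][140:310,200:400,::-1],alpha=1.5),(400,340),interpolation=cv2.INTER_CUBIC)
b=cv2.resize(cv2.convertScaleAbs(s["pixels"][180:350,220:400,::-1],alpha=1.5),(360,340),interpolation=cv2.INTER_CUBIC)
cv2.imwrite("pics/p.png",np.hstack([a,b]));cv2.imwrite("pics/p_w.png",w["pixels"][:,:,::-1])
pickle.dump((o,w,t,s),open("p.pkl","wb"))
```

```text
25.525 [446.36250072 -38.35259979 124.68924863] [-0.00852009 -0.06743119  0.40855003] -66.90302146116203 10.28716463109072
```

View pics/p.png

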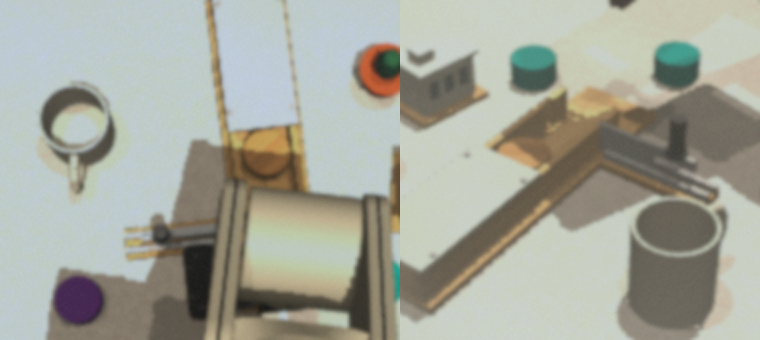

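View pics/p_w.png

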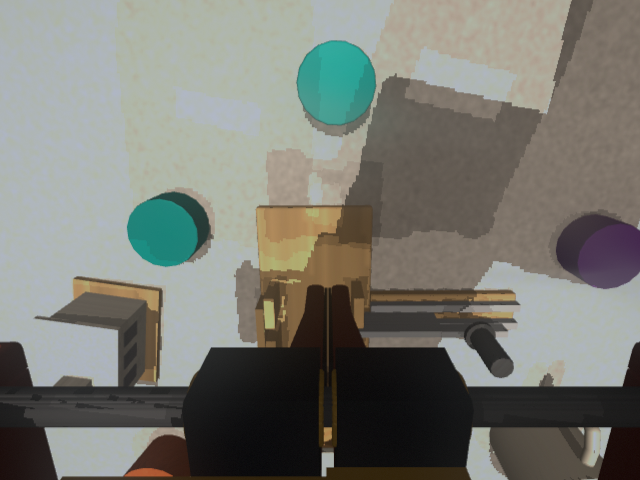

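The mouth is clear: block_1 sits at (333,216) in the top view, partly under the hood. The mug, house and cactus have not moved. Next I move to the +y side of the knob.

Request:
servo_tool --moves "0.05 0.159 0 0 0 0;0.05 0.159 0 0 0 0;0.05 0.159 0 0 0 0;0.05 0.159 0 0 0 0;0.05 0.159 -0.04 0 0 0;0.05 0.159 -0.06 0 0 0;0.05 0.159 -0.06 0 0 0;0.05 0.159 -0.06 0 0 0"

```text
t: 26.62
ee_pos: [495.2, 120.4, 64.7]
orientation: [-1.569, -0.089, 0.088]
ft_force: [0.5, -0.1, -0.9]
width: 0.1
```

Run:
```python
from h import *
from workcell import ctrl
w=ctrl.get_image("wrist");o=ctrl.get_obs();s=ctrl.get_image("scene")
print(o["t"],o["ee_pos"],o["ft_force"],(o["ee_pos"]-O)@ex,(o["ee_pos"]-O)@ey)
b=cv2.resize(cv2.convertScaleAbs(s["pixels"][180:350,240:440,::-1],alpha=1.5),(400,340),interpolation=cv2.INTER_CUBIC)
a=cv2.resize(w["pixels"][:,:,::-1],(400,340))
cv2.imwrite("pics/r.png",np.hstack([a,b]))
pickle.dump((o,w,s),open("r.pkl","wb"))
```

```text
26.675 [495.44245155 120.50011906  65.05882699] [ 0.10503135 -0.4396104  -0.00861578] -0.15592535188612575 162.56274711146136
```

View pics/r.png

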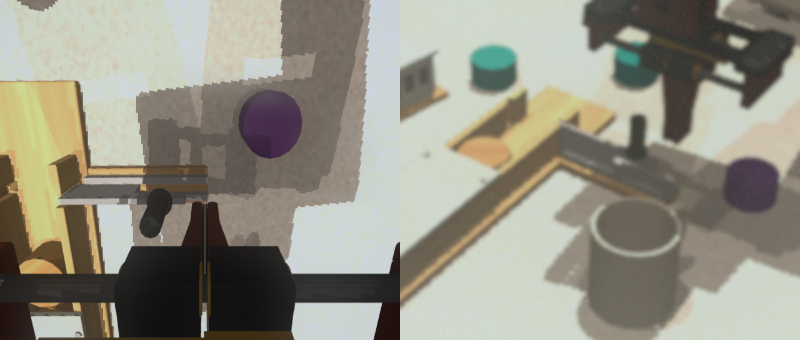

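Run:
```python
from h import *
o,w,s=pickle.load(open("r.pkl","rb"))
for c in[(151,230)]:
    p=onplane(w,c[0]*1.6,c[1]*480/340,86,o);print(p.round(1),(p-O)@ex,(p-O)@ey, depthpt(w,c[0]*1.6,c[1]*480/340,o).round(1))
```

```text
[503.3  82.5  86. ] 3.335728076235257 123.96252259168108 [503.1  82.6  86.2]
```

Request:
servo_tool --moves "0.002 0 -0.015 0 0 0;0.002 0 -0.025 0 0 0;0.002 0 -0.025 0 0 0;0.0025 -0.005 -0.025 0 0 0;0.003 -0.01 -0.025 0 0 0;0.0035 -0.015 -0.025 0 0 0;0.004 -0.02 -0.025 0 0 0;0.0045 -0.024 -0.025 0 0 0"

```text
t: 27.72
ee_pos: [499.3, 96.5, 39.4]
orientation: [-1.569, -0.089, 0.089]
ft_force: [-0.1, 1.4, 1.3]
width: 0.0
```

Request:
servo_tool --moves "0.0005 -0.004 0 0 0 0;0.0009 -0.008 0 0 0 0;0.0014 -0.012 0 0 0 0;0.0018 -0.016 0 0 0 0;0.0023 -0.02 0 0 0 0;0.0027 -0.024 0 0 0 0;0.003 -0.027 0 0 0 0;0.003 -0.027 0 0 0 0"

```text
t: 28.72
ee_pos: [502.1, 69.5, 39.2]
orientation: [-1.569, -0.089, 0.089]
ft_force: [0.0, 1.1, 0.3]
width: 0.7
```

```bash
cat > r.py <<'E'
from h import *
from workcell import ctrl
import sys
w=ctrl.get_image("wrist");o=ctrl.get_obs();s=ctrl.get_image("scene")
print(o["t"],o["ee_pos"],o["ft_force"].round(2),(o["ee_pos"]-O)@ex,(o["ee_pos"]-O)@ey)
b=cv2.resize(cv2.convertScaleAbs(s["pixels"][180:350,240:440,::-1],alpha=1.5),(400,340),interpolation=cv2.INTER_CUBIC)
a=cv2.resize(w["pixels"][:,:,::-1],(400,340))
cv2.imwrite(sys.argv[1],np.hstack([a,b]))
E
python3 r.py pics/s.png
```

```text
28.775 [501.99822852  69.59208042  39.19315649] [-0.    0.78 -0.21] 0.5947565647936615 111.23981767179782
```

View pics/s.png

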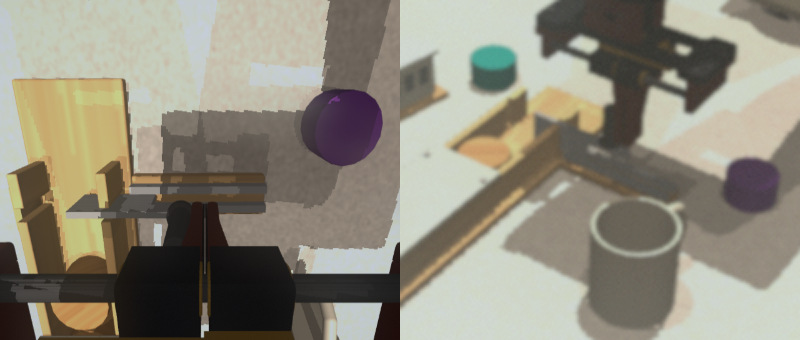

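The knob at (180,215) in the left picture is moving with the fingers, and the shutter plate is entering the mouth.

Request:
servo_tool --moves "0.0005 -0.004 0 0 0 0;0.0009 -0.008 0 0 0 0;0.0014 -0.012 0 0 0 0;0.0018 -0.016 0 0 0 0;0.0023 -0.02 0 0 0 0;0.0027 -0.024 0 0 0 0;0.0034 -0.03 0 0 0 0;0.0034 -0.03 0 0 0 0"

```text
t: 29.82
ee_pos: [505.8, 39.3, 39.3]
orientation: [-1.569, -0.089, 0.088]
ft_force: [-0.5, -0.5, 0.6]
width: 1.0
```

Request:
servo_tool --moves "0.0001 -0.001 0 0 0 0;0.0002 -0.002 0 0 0 0;0.0003 -0.003 0 0 0 0;0.0003 -0.003 0 0 0 0"

```text
t: 30.32
ee_pos: [506.1, 36.8, 39.3]
orientation: [-1.569, -0.089, 0.089]
ft_force: [-0.4, 0.5, 0.2]
width: 0.4
```

```bash
python3 r.py pics/t.png
```

```text
30.375 [506.03329308  36.82627239  39.32679151] [-0.56  1.13  1.31] 0.8946883692284001 78.22785070856523
```

View pics/t.png

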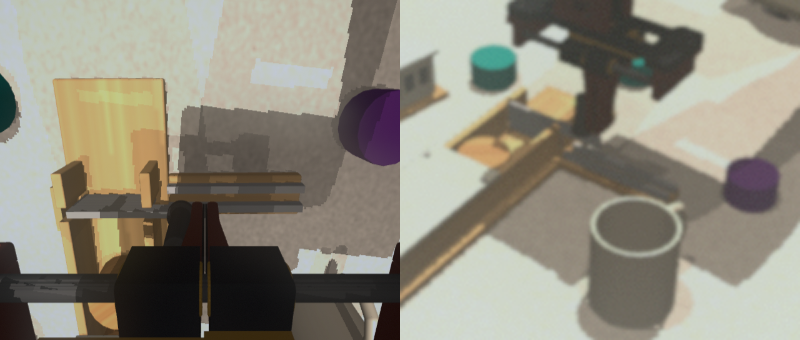

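Request:
servo_tool --moves "0.0001 -0.001 0 0 0 0;0.0002 -0.002 0 0 0 0;0.0002 -0.002 0 0 0 0"

```text
t: 30.8
ee_pos: [506.2, 34.9, 39.3]
orientation: [-1.569, -0.089, 0.089]
ft_force: [0.9, 2.4, -0.6]
width: 0.4
```

The plate now spans almost the whole mouth. I push on in small steps until it meets the end stop.

Request:
servo_tool --moves "0.0001 -0.001 0 0 0 0;0.0002 -0.002 0 0 0 0;0.0002 -0.002 0 0 0 0"

```text
t: 31.18
ee_pos: [506.4, 34.3, 39.4]
orientation: [-1.567, -0.089, 0.088]
ft_force: [0.3, 13.5, 2.0]
width: 0.5
```

The end stop is reached: the arm stalled and the force jumped to 13.5 N. I back away from the knob and lift.

Request:
servo_tool --moves "-0.0003 0.003 0 0 0 0;-0.001 0.01 0 0 0 0;-0.002 0.02 0 0 0 0;-0.003 0.03 0 0 0 0;-0.003 0.03 0.04 0 0 0;-0.003 0.03 0.1 0 0 0;-0.05 0.06 0.14 0 0 0;-0.1 0.1 0.14 0 0 0"

```text
t: 32.17
ee_pos: [412.6, 129.9, 181.6]
orientation: [-1.568, -0.092, 0.083]
ft_force: [0.3, 0.6, 0.0]
width: 0.5
```

Request:
servo_tool --moves "-0.03 0.06 0.02 0 0 0;-0.06 0.12 0.04 0 0 0;-0.08 0.18 0.04 0 0 0;-0.08 0.22 0.04 0 0 0;-0.08 0.22 0.04 0 0 0;-0.08 0.22 0.04 0 0 0"

```text
t: 32.92
ee_pos: [330.7, 348.3, 218.5]
orientation: [-1.57, -0.089, 0.091]
ft_force: [-0.8, -0.6, -0.5]
width: 0.3
```

Run:
```python
from h import *
from workcell import ctrl
o=ctrl.get_obs();t=ctrl.get_image("top");s=ctrl.get_image("scene")
print(o["t"],o["ee_pos"],o["ft_force"].round(2))
a=cv2.resize(cv2.convertScaleAbs(t["pixels"][140:310,200:440,::-1],alpha=1.4),(480,340),interpolation=cv2.INTER_CUBIC)
b=cv2.resize(cv2.convertScaleAbs(s["pixels"][180:350,240:400,::-1],alpha=1.5),(320,340),interpolation=cv2.INTER_CUBIC)
cv2.imwrite("pics/u.png",np.hstack([a,b]))
pickle.dump((o,t,s),open("u.pkl","wb"))
```

```text
32.925 [330.70548039 348.34529149 218.52675954] [-0.8  -0.58 -0.55]
```

View pics/u.png

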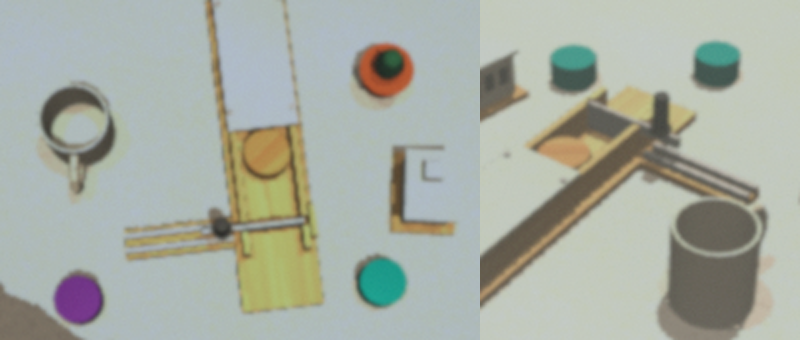

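Run:
```python
from h import *
o,t,s=pickle.load(open("u.pkl","rb"));d=pickle.load(open("a.pkl","rb"))
k=onplane(t,200+221/2,140+227/2,86);print("knob feeder",(k-O)@ex,(k-O)@ey)
hsv=cv2.cvtColor(t["pixels"],cv2.COLOR_RGB2HSV)
b=onplane(t,200+266/2,140+152/2,40);print("b1 feeder",(b-O)@ex,(b-O)@ey)
df=cv2.absdiff(t["pixels"],d["top"]["pixels"]).max(2)
for n,(x0,y0,x1,y1) in dict(mug=(215,175,260,240),house=(390,208,432,262),cactus=(375,158,410,190)).items(): 
    print(n,df[y0:y1,x0:x1].max(),df[y0:y1,x0:x1].mean())
    a=np.float32(cv2.cvtColor(d["top"]["pixels"][y0:y1,x0:x1],6+1));c=np.float32(cv2.cvtColor(t["pixels"][y0:y1,x0:x1],7));print(cv2.phaseCorrelate(a,c))
```

```text
knob feeder -2.6894156272186414 59.21283560051094
b1 feeder 79.56807236664717 0.37636316973686695
mug 10 6.961367521367522
((0.454788385468877, -0.01450960154151204), 0.8509728723102146)
house 11 7.4334215167548505
((0.5208027295804634, 0.05560939238537799), 0.9308617901900178)
cactus 10 6.540178571428571
((-0.0422190080376339, -0.03981461153524535), 0.9768002329187261)
```

Run:
```python
from h import *
o,t,s=pickle.load(open("u.pkl","rb"));d=pickle.load(open("a.pkl","rb"))
def knob(im,u,v,name):
    p=im["pixels"][v-12:v+12,u-12:u+12]; g=p.max(2); m=(g<70).astype(np.uint8)
    n,l,st,c=cv2.connectedComponentsWithStats(m)
    for i in range(1,n):
        if st[i,4]>8:
            q=c[i]+[u-12,v-12]; w=onplane(im,*q,75);print(name,st[i],q.round(1),"feeder",((w-O)@ex).round(1),((w-O)@ey).round(1))
knob(d["top"],280,256,"before");knob(t,310,253,"after")
# scene, knob
def sk(im,u,v,name):
    p=im["pixels"][v-20:v+20,u-12:u+12];m=(p.max(2)<50).astype(np.uint8)
    n,l,st,c=cv2.connectedComponentsWithStats(m)
    for i in range(1,n):
        if st[i,4]>15:q=c[i]+[u-12,v-20];w=onplane(im,*q,66);print(name,st[i],q.round(1),((w-O)@ex).round(1),((w-O)@ey).round(1))
sk(d["scene"],359,248,"before");sk(s,331,240,"after")
cv2.imwrite("pics/v.png",cv2.resize(cv2.convertScaleAbs(np.hstack([d["top"]["pixels"][230:280,255:355],t["pixels"][230:280,255:355]])[:,:,::-1],alpha=1.5),None,fx=4,fy=4,interpolation=cv2.INTER_CUBIC))
```

```text
before [ 8  8 10 11 85] [280.3 257.1] feeder -1.9 122.9
after [ 8  8 10 10 82] [310.4 253.5] feeder -1.3 59.2
before [ 7 15  7 16 76] [357.9 251.2] 11.5 130.2
after [ 8 15  6 11 32] [329.6 240.6] 14.4 67.7
```

View pics/v.png

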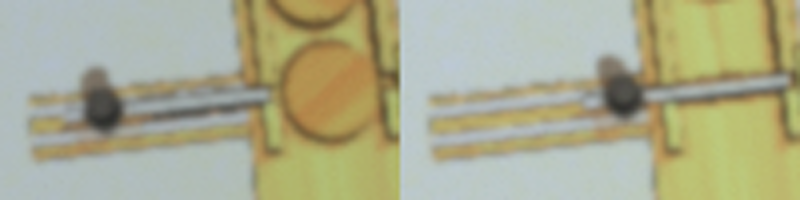

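The shutter looks closed, but the top view puts the travel at 64 mm (±1 px is about 2 mm) where 66 is expected. I take a closer wrist view to be sure.

Request:
servo_tool --moves "0.12 -0.28 0 0 0 0;0.12 -0.28 0 0 0 0;0.12 -0.28 0 0 0 0;0.12 -0.28 0 0 0 0;0.12 -0.28 0 0 0 0;0.12 -0.28 -0.04 0 0 0;0.12 -0.28 -0.08 0 0 0;0.12 -0.28 -0.08 0 0 0"

```text
t: 34.02
ee_pos: [448.8, 67.2, 137.0]
orientation: [-1.57, -0.082, 0.092]
ft_force: [0.0, 1.5, 0.7]
width: 0.5
```

Run:
```python
from h import *
from workcell import ctrl
o=ctrl.get_obs();w=ctrl.get_image("wrist")
print(o["t"],o["ee_pos"],o["ft_force"].round(2),(o["ee_pos"]-O)@ex,(o["ee_pos"]-O)@ey)
cv2.imwrite("pics/x.png",w["pixels"][:,:,::-1]);pickle.dump((o,w),open("x.pkl","wb"))
```

```text
34.025 [448.77579292  67.16531776 136.96843626] [0.04 1.51 0.69] -52.560274871603966 114.85360533881413
```

View pics/x.png

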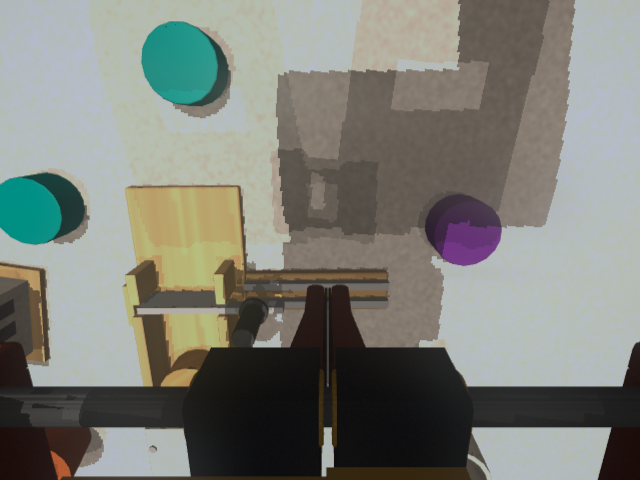

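Run:
```python
from h import *
o,w=pickle.load(open("x.pkl","rb"))
for n,u,v,z in[("plate end top",135,308,46),("wall- front outer",124,285,44),("wall- front inner",136,291,44),("wall+ inner",215,291,44),("wall+ outer",226,291,44),("apron L",127,187,10),("apron R",240,187,10),("knob foot left",243,303,46),("knob foot right",265,303,46),("knob top",244,345,86)]:
    p=onplane(w,u,v,z,o);q=depthpt(w,u,v,o);print(n,((p-O)@ex).round(1),((p-O)@ey).round(1),"depth-z",q[2].round(1))
cv2.imwrite("pics/x2.png",cv2.resize(w["pixels"][230:370,100:300,::-1],None,fx=4,fy=4,interpolation=cv2.INTER_CUBIC))
```

```text
plate end top -1.5 -31.2 depth-z 31.2
wall- front outer -19.5 -37.8 depth-z 33.5
wall- front inner -14.6 -29.5 depth-z 43.0
wall+ inner -14.4 29.9 depth-z 43.9
wall+ outer -14.4 38.2 depth-z 39.6
apron L -87.6 -41.9 depth-z 7.3
apron R -87.4 46.3 depth-z 2.0
knob foot left -5.4 50.8 depth-z 46.2
knob foot right -5.4 67.3 depth-z 43.0
knob top 5.8 59.0 depth-z 85.8
```

View pics/x2.png

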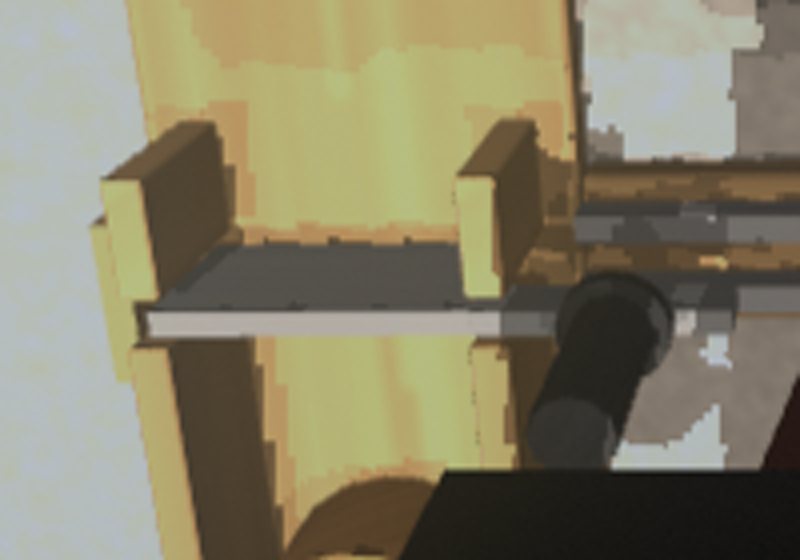

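The close view shows the plate spanning the mouth, with its end past the far wall's inner face into its slot at (135,309). The knob measures y ≈ 59 by a frame that reads up to 1 or 2 mm high, against 58 when closed. With the hard stop felt, the shutter is closed. The arm is clear of everything, so I hand in.

Run:
```python
from workcell import ctrl
o=ctrl.get_obs();print(o["t"],o["ft_force"].round(2),o["qvel"].round(3))
print(ctrl.close_job())
```

```text
34.075 [-0.14  0.4   0.59] [ 0.016 -0.034 -0.036  0.     0.007  0.001]
the job is handed in; nothing more can be done
None
```

I pushed block_1 back into the lane until the row came up solid on the buffer, then closed the shutter, and handed the job in at about 34 s.

- **Pressing the row:** the row came solid with block_1's centre at about x = 80 mm. I pressed to about 8.2 N along the lane. The highest single reading along the lane was about 8.6 N, with about 4.7 N of upward force on the fingers as well, so about 9.5 N in all and below 14 N. After release block_1 measured at x ≈ 79.6 mm, clear of the shutter.
- **Closing the shutter:** I pushed the knob until it met a hard stop, where the force jumped to 13.5 N on the knob. The plate's end sits in the slot of the far wall.
- **Mug, house and cactus:** the top view shows none of them moved, the largest apparent shift being half a pixel.

**What disagreed:**
- **Tool frame:** the reported TCP turned out to lie about 37 mm beyond the real grasp point. My first approach therefore passed above block_1 without touching it, and I corrected the height from depth readings.
- **Shutter travel:** the top view gave about 64 mm of travel instead of 66. The closer wrist view put the knob at y ≈ 59 mm against 58 when closed, both within the measuring error. I took the hard stop as the proof of closure and did not push a second time.

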